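Tamp the drier bed level and change the air over

TASK

Take the flat tamper from its tray and press down the batten offcuts that lean up in the front drier bed until all nine lie flat and level in one layer, using only the tamper on them, not your fingers, then stand the tamper back in its tray. Then change the air over from the back bed to the front bed: bring the red-knobbed selector lever to centre off, leave it there for about two seconds so that the fan runs down, then move it fully over to the front-bed side and let go. Leave the tub, mallet and square where they are.

Things in the scene. Friction and masses are not known exactly. Their poses are not given: they have to be found in the camera images.
- bed_floor (a point): Centre of the slotted dark floor of the FRONT bed (nearer the robot, blue tags) of a fixed twin-bed plywood drier. x points across it, away from the robot, y along it, z up. Inside 166 (x) by 270 mm (y); floor 60 mm above the bench, 12 mm walls 75 mm above the floor. The back bed (orange tags, 178 mm further along x) holds a fixed, level dry batch. A green housing 95 mm high adjoins the -y end.
- selector (a joint): Changeover hand lever on the green housing, hinged about the drier's y axis. 0 = upright = centre off (white mark); +0.6 (stop) = leaning away from the robot = air to the back bed (orange mark); -0.6 (stop) = leaning to the robot = air to the front bed (blue mark). Starts at 0.5 to 0.6. No detents; stiff: stays where left, takes about 3 N at the knob.
- selector_knob (a point): Centre of the red ball knob, 34 mm across, at the end of the selector lever, 100 mm from the pivot; moves with the lever.
- selector_pivot (a point): Pivot of the selector lever, 105 mm above the bench (about 10 mm above the housing's top); its y axis is the lever's axis, its frame is the drier's frame. It lies 40 mm in x and 232 mm in -y from the bed centre.
- tamper_mid (a point): Flat hand tamper, on its axis at mid-height, 80 mm above its underside. Square plywood foot 80 x 80 x 16 mm, upright square handle 30 x 30 mm up to 160 mm above the underside; the sides of foot and handle run along the point's x and y, z up the handle. About 0.3 kg. Starts standing in its tray.
- tray_floor (a point): Centre of the inner floor of the tamper's fixed, shallow dark wooden tray, 110 x 110 mm inside, floor 6 mm above the bench, rim 20 mm above the bench. Axes along its sides.
- tin_mid (a point): Bystander: white screw-top tub, 72 mm across, 100 mm high; point at mid-height. Leave alone.
- mallet_mid (a point): Bystander: wooden mallet lying on the bench, about 270 mm long, head 120 mm wide and 60 mm high; point near its middle. Leave alone.
- square_mid (a point): Bystander: try square lying on the bench, 120 mm stock, 170 mm blade; point in the middle of the stock. Leave alone.
- piece_1 (a point): Centre of a loose batten offcut in the front bed: 48 mm (its x) by 76 to 80 (its y) by 30 thick (its z), 60 g. Flat, its centre is 15 mm above the bed floor. Nine lie there in one layer, three rows along the bed; two in each end row lean about 44 degrees, raised end against the end wall, and slide down flat when pressed from above. Height and tilt show which.
- piece_2 (a point): Centre of a loose batten offcut in the front bed: 48 mm (its x) by 76 to 80 (its y) by 30 thick (its z), 60 g. Flat, its centre is 15 mm above the bed floor. Nine lie there in one layer, three rows along the bed; two in each end row lean about 44 degrees, raised end against the end wall, and slide down flat when pressed from above. Height and tilt show which.
- piece_3 (a point): Centre of a loose batten offcut in the front bed: 48 mm (its x) by 76 to 80 (its y) by 30 thick (its z), 60 g. Flat, its centre is 15 mm above the bed floor. Nine lie there in one layer, three rows along the bed; two in each end row lean about 44 degrees, raised end against the end wall, and slide down flat when pressed from above. Height and tilt show which.
- piece_4 (a point): Centre of a loose batten offcut in the front bed: 48 mm (its x) by 76 to 80 (its y) by 30 thick (its z), 60 g. Flat, its centre is 15 mm above the bed floor. Nine lie there in one layer, three rows along the bed; two in each end row lean about 44 degrees, raised end against the end wall, and slide down flat when pressed from above. Height and tilt show which.
- piece_5 (a point): Centre of a loose batten offcut in the front bed: 48 mm (its x) by 76 to 80 (its y) by 30 thick (its z), 60 g. Flat, its centre is 15 mm above the bed floor. Nine lie there in one layer, three rows along the bed; two in each end row lean about 44 degrees, raised end against the end wall, and slide down flat when pressed from above. Height and tilt show which.
- piece_6 (a point): Centre of a loose batten offcut in the front bed: 48 mm (its x) by 76 to 80 (its y) by 30 thick (its z), 60 g. Flat, its centre is 15 mm above the bed floor. Nine lie there in one layer, three rows along the bed; two in each end row lean about 44 degrees, raised end against the end wall, and slide down flat when pressed from above. Height and tilt show which.
- piece_7 (a point): Centre of a loose batten offcut in the front bed: 48 mm (its x) by 76 to 80 (its y) by 30 thick (its z), 60 g. Flat, its centre is 15 mm above the bed floor. Nine lie there in one layer, three rows along the bed; two in each end row lean about 44 degrees, raised end against the end wall, and slide down flat when pressed from above. Height and tilt show which.
- piece_8 (a point): Centre of a loose batten offcut in the front bed: 48 mm (its x) by 76 to 80 (its y) by 30 thick (its z), 60 g. Flat, its centre is 15 mm above the bed floor. Nine lie there in one layer, three rows along the bed; two in each end row lean about 44 degrees, raised end against the end wall, and slide down flat when pressed from above. Height and tilt show which.
- piece_9 (a point): Centre of a loose batten offcut in the front bed: 48 mm (its x) by 76 to 80 (its y) by 30 thick (its z), 60 g. Flat, its centre is 15 mm above the bed floor. Nine lie there in one layer, three rows along the bed; two in each end row lean about 44 degrees, raised end against the end wall, and slide down flat when pressed from above. Height and tilt show which.
Mind the look-alikes: they are no part of the job. What is shaped like the part that bears piece_6 but purple is not meant.

How it is judged:
By the outcome, as a careful person would: the job done as asked, in the order asked, and still so for the second after the job is handed in, with the robot touching nothing.
It also fails if it takes over 72 s, if anything falls off the work surface, if the arm or the gripper's body presses on something with over 40 N, if the wrist force passes 120 N, or if a joint passes its speed limit or range.

ROBOT

A 7-joint arm with a two-finger parallel gripper is mounted at the origin on the work surface. World frame = base frame: x ahead of the robot, y to its left, z up, the work surface at z = 0. Lengths are in m, angles in rad, forces in N, time in s.
With the tool pointing down it reaches from about 0.35 to 0.9 m from the base axis. Payload 8.1 kg.
Tool frame: the origin (TCP) lies midway between the tips of the shut fingers; the grasp point (between the pads) lies pinch_z behind it (pinch_z is the distance from the TCP to the grasp point, in m); z points along the fingers, y is the direction in which the jaws open and shut (so a half turn about z gives the same grasp; the last joint's range is limited). The gripper opens to 92 mm and grips with 3 to 60 N. Pads are 19 mm wide; open, the fingers measure 130 mm over their backs; the gripper's body (75 mm by 190 mm) begins 47 mm behind the grasp point.
Start: joints at [1.129, 0.434, 0.025, 1.573, -0.012, 1.134, -0.075], TCP at [0.208, -0.589, 0.227] pointing down, gripper open.
Joint ranges: [-2.62, 2.62], [-0.44, 2.09], [-1.27, 1.32], [0.08, 2.57], [-1.32, 4.46], [0.12, 2], [-2.74, 2.74]. Speed limits (rad/s): [2.22, 2.22, 3.01, 3.01, 3.14, 3.14, 3.14].

INTERFACE

Orientations are given as [roll, pitch, yaw] about the fixed x, y, z axes, in that order (R = Rz(yaw) Ry(pitch) Rx(roll)).
In Python, from cell import * gives the robot as it stands. Calls block until the motion is done:
- movep(position, orientation): joint-space move of the TCP to a pose.
- move_linear(position, feed=0.15, orientation=None, f_stop=None): straight line of the TCP; orientation=None keeps the orientation; feed is the mean speed in m/s. With f_stop (N) it stops when the force on the tool has changed by that much, and returns True; else False.
- movej(angles): joint-space move.
- move_gripper(opening, grip_force=None): finger opening in m; grip_force is the grip in N (None keeps the last); returns when the fingers have stopped.
- sleep(seconds).
- inverse_kinematics(position, orientation): joint angles nearest the present ones, or None.
- read_camera(name): name is "scene" or "top"; returns the picture (400x640x3 uint8, red, green, blue); there is no depth.
- camera_model(name): a dict with "fx", "fy", "cx", "cy" (pixels), "R" (3x3) and "t" (3): a world point X has camera coordinates R X + t. Camera axes: x right, y down, z forward; pixel columns grow to the right and rows downward; lengths in m; the calibration is good to about 2 mm. A picture is of the moment at which its call begins. camera_model takes no time and is no camera call.
A pose or a line that the arm cannot do raises Unreachable and nothing moves.
- close_job(): hands the job in, once; it reports no verdict.
Readings, each from a call of its own:
- current_clock(): time.
- current_qpos(): joint angles.
- current_dq(): joint speeds.
- current_effort(): joint torques, N m.
- current_position(): TCP position.
- current_tool_rot(): TCP orientation.
- current_contact_force(): force on the tool from outside, world axes, zero at the start.
- current_ft_torque(): the same for the moment, N m.
- current_grip_width(): finger opening in m.
Only numpy, scipy, OpenCV 4.12 (cv2) and the standard library are available. Lean on these libraries where they do the work, as an engineer would, in place of code of your own. Each camera call takes 0.05 s, during which the arm holds its last target. There are 200 camera calls.

## Working session

There is one attempt and no reset: what is moved stays moved. The work goes in short steps, each a Python script; the robot and the scene stay as the last script left them, time stands still between calls to the robot, and variables do not carry over. Pictures are saved under pics/ and viewed, about 8 in all and at most 12, crops included, and the job is handed in when it is done.

```bash
mkdir -p pics; ls
python3 - <<'E'
from cell import *
import cv2
for n in("scene","top"):
    cv2.imwrite(f"pics/{n}0.png",read_camera(n)[:,:,::-1]); m=camera_model(n); print(n,m)
print(current_position(),current_tool_rot(),current_clock(),current_contact_force())
try: print(pinch_z)
except Exception as e: print(e)
E
```

```text
pics
scene {'fx': 413.72263223807545, 'fy': 413.72263223807545, 'cx': 317.9264904864589, 'cy': 195.44046678895302, 'R': array([[-0.17341005,  0.98484831,  0.00165955],
       [ 0.82438468,  0.14607744, -0.54685581],
       [-0.53881244, -0.09346218, -0.83722516]]), 't': array([ 0.14388043, -0.35361483,  1.78552225])}
top {'fx': 463.33095027807025, 'fy': 463.33095027807025, 'cx': 311.1493699498078, 'cy': 199.37659533867856, 'R': array([[-0.03239419, -0.99947399,  0.00153468],
       [-0.97625255,  0.0313124 , -0.21436064],
       [ 0.21419983, -0.00844227, -0.97675338]]), 't': array([-0.02071684,  0.54147436,  1.60933628])}
[ 0.20750818 -0.58907218  0.22604191] [-3.14021477e+00  1.30539248e-04  3.38686357e-01] 0.1 [-0.09349438 -0.20123887  0.27541302]
0.0188
```

View pics/scene0.png

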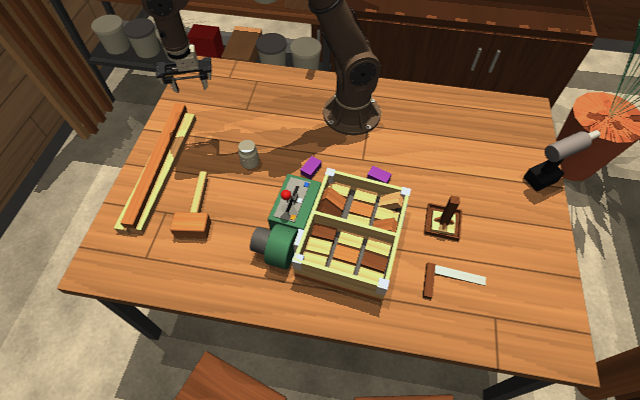

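View pics/top0.png

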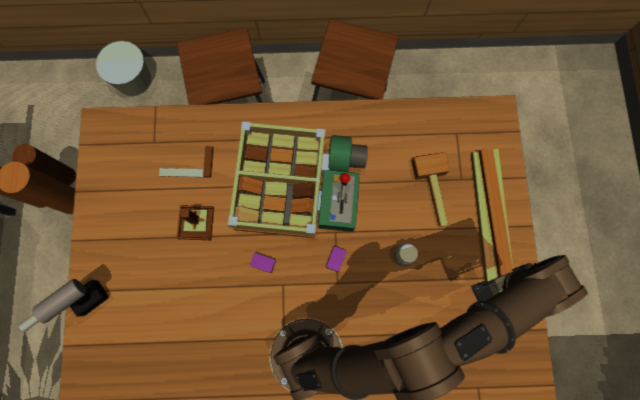

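The scene view shows the tamper in its tray at (445,218), the drier at (350,230), the red knob at (286,195), purple decoy offcuts at (311,167) and (378,174), the tub at (248,153), the mallet at (190,220) and the square at (430,280). In the top view the tamper is at (195,220), the beds at (278,180), the knob at (345,178) and the purple offcuts at (263,262) and (337,258).

Candidates for the tamper are the tray item at scene (445,218), the grey cordless tool at (560,160) and the mallet at (190,220). The description fits the tray item. The front bed is the one nearer the robot, at top (275,204). I'll take close crops to check.

Run:
```python
import cv2,numpy as np
t=cv2.imread("pics/top0.png")[110:250,165:375]; s=cv2.imread("pics/scene0.png")[160:300,250:480]
cv2.imwrite("pics/ctop.png",cv2.resize(t,None,fx=3.8,fy=3.8,interpolation=cv2.INTER_CUBIC))
cv2.imwrite("pics/cscene.png",cv2.resize(s,None,fx=3.4,fy=3.4,interpolation=cv2.INTER_CUBIC))
```

```text
(no output)
```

View pics/ctop.png

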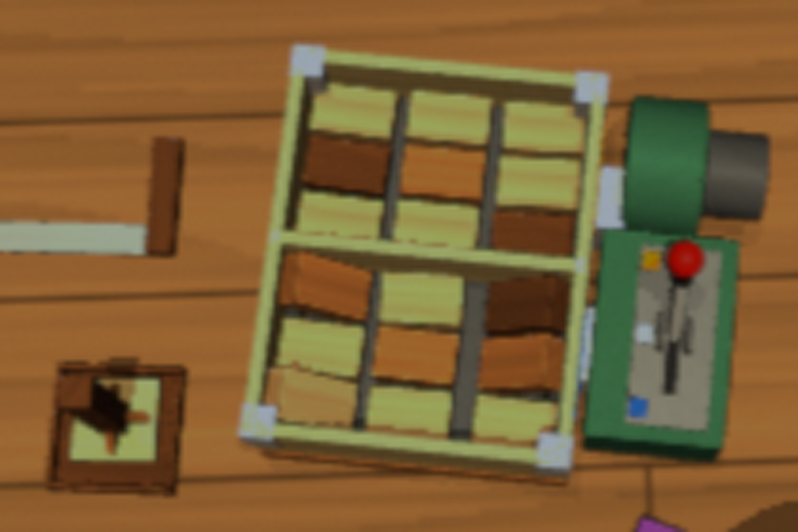

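View pics/cscene.png

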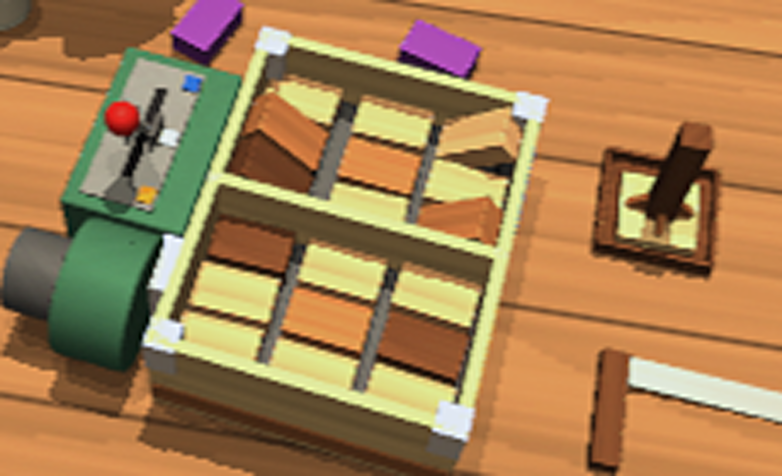

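The crops confirm the layout. The front bed is the near one, in the lower half of the top crop. Pieces lean up at the +y end in the inner-x and outer-x columns, and at the -y end in the far and middle columns. The tamper handle top is at top crop (75,390) and scene crop (695,132), and the knob is at top crop (685,258).

```bash
cat > h.py <<'E'
import numpy as np, cv2
from cell import *
from scipy.optimize import least_squares
CM={n:camera_model(n) for n in("scene","top")}
def ray(n,uv):
    m=CM[n];R,t=np.array(m["R"]),np.array(m["t"])
    d=R.T@np.array([(uv[0]-m["cx"])/m["fx"],(uv[1]-m["cy"])/m["fy"],1]); return -R.T@t,d/np.linalg.norm(d)
def plane(n,uv,z):
    o,d=ray(n,uv); return o+d*(z-o[2])/d[2]
def tri(a,b):
    A=[];y=[]
    for n,uv in(("top",a),("scene",b)):
        o,d=ray(n,uv);P=np.eye(3)-np.outer(d,d);A.append(P);y.append(P@o)
    return np.linalg.lstsq(np.vstack(A),np.hstack(y),rcond=None)[0]
def proj(n,X):
    m=CM[n];c=np.array(m["R"])@X+m["t"];return np.array([m["fx"]*c[0]/c[2]+m["cx"],m["fy"]*c[1]/c[2]+m["cy"]])
E
python3 - <<'E'
from h import *
np.set_printoptions(precision=4,suppress=True)
t=cv2.imread("pics/top0.png");s=cv2.imread("pics/scene0.png")
T=lambda p:np.array(p)/3.8+[165,110]-.37
S=lambda p:np.array(p)/3.4+[250,160]-.35
ct=[(308,60),(592,88),(258,420),(554,450)]; cs=[(452,415),(168,330),(530,107),(273,40)]
P=[plane("top",T(p),.137) for p in ct];Q=[plane("scene",S(p),.137) for p in cs]
print("caps top\n",np.array(P),"\ncaps scene\n",np.array(Q)); 
for X in(P,Q):
    X=np.array(X);c=X.mean(0);ex=X[:2].mean(0)-X[2:].mean(0);ey=X[[0,2]].mean(0)-X[[1,3]].mean(0)
    print("c",c,"ex",np.linalg.norm(ex),np.arctan2(ex[1],ex[0]),"ey",np.linalg.norm(ey),np.arctan2(-ey[0],ey[1]))
def red(im):
    h=cv2.cvtColor(im,cv2.COLOR_BGR2HSV);b,g,r=[im[...,i].astype(int) for i in range(3)]
    m=((r>120)&(g<60)&(b<60)).astype(np.uint8);n,l,st,ce=cv2.connectedComponentsWithStats(m);return [(st[i,4],st[i,:4],ce[i]) for i in range(1,n) if st[i,4]>20]
print("red",red(t),red(s))
a=red(t);b=red(s)
print("knob",tri((345.2,177.9),S((122,118))))
print("handle top",tri(T((77,390)),S((697,132))), plane("top",T((77,390)),.166),plane("scene",S((697,132)),.166))
for n,im,box in(("top",t,(200,240,176,216)),("scene",s,(200,245,422,465))):
    h=cv2.cvtColor(im,cv2.COLOR_BGR2HSV);m=np.zeros(im.shape[:2],np.uint8);r0,r1,c0,c1=box
    m[r0:r1,c0:c1]=((h[...,0]>22)&(h[...,0]<40)&(h[...,2]>150))[r0:r1,c0:c1]
    ys,xs=np.nonzero(m);pts=np.array([plane(n,p,.022)[:2] for p in zip(xs,ys)]).astype(np.float32)
    print(n,"foot",len(pts),cv2.minAreaRect(pts*1000))
for p in[(60,366),(187,370),(177,493),(50,489)]: print("tray rim",plane("top",T(p),.02))
E
```

```text
caps top
 [[ 0.7995  0.1862  0.137 ]
 [ 0.7634 -0.0781  0.137 ]
 [ 0.4598  0.2315  0.137 ]
 [ 0.4242 -0.0318  0.137 ]] 
caps scene
 [[ 0.7961  0.1882  0.137 ]
 [ 0.7602 -0.0712  0.137 ]
 [ 0.4603  0.2359  0.137 ]
 [ 0.4232 -0.0292  0.137 ]]
c [0.6117 0.0769 0.137 ] ex 0.34256709405571745 -0.13413388441949087 ey 0.2661826067213502 -0.13495216970100024
c [0.6099 0.0809 0.137 ] ex 0.3394238842629939 -0.13257715052392616 ey 0.2647351393311153 -0.13844487412776496
red [(np.int32(59), array([341, 174,   9,   8], dtype=int32), array([345.1864, 177.5593]))] [(np.int32(64), array([281, 190,  10,   8], dtype=int32), array([285.4688, 193.6094]))]
knob [ 0.5802 -0.1512  0.1943]
handle top [0.4856 0.3874 0.171 ] [0.4865 0.3858 0.166 ] [0.4817 0.3916 0.166 ]
top foot 163 ((485.46417236328125, 388.48895263671875), (73.87079620361328, 73.90277862548828), 88.15689849853516)
scene foot 212 ((485.6180419921875, 391.4322509765625), (80.92894744873047, 78.21723937988281), 87.64555358886719)
tray rim [0.5397 0.4422 0.02  ]
tray rim [0.5318 0.3195 0.02  ]
tray rim [0.4126 0.3275 0.02  ]
tray rim [0.4204 0.4484 0.02  ]
```

Both views agree on the drier: yaw about -0.135 and front bed centre about (0.523, 0.091). The measured knob is within 5 mm of where that geometry puts it. Next I grasp the tamper.

```bash
cat >> h.py <<'E'
YAW=-0.135; EX=np.array([np.cos(YAW),np.sin(YAW),0]);EY=np.array([-EX[1],EX[0],0])
BED=np.array([.5228,.091,.06])
def bed(x,y,z=0): return BED+x*EX+y*EY+[0,0,z]
def O(y): return [np.pi,0,y]
E
python3 - <<'E'
from h import *
np.set_printoptions(precision=4,suppress=True)
movep([.25,-.5,.35],O(0.2)); movep([.4857,.390,.26],O(-.045))
move_linear([.4857,.390,.114],.15,f_stop=15) and print("HIT",current_position())
move_gripper(.02,45); print("w",current_grip_width(),current_clock())
f0=current_contact_force(); move_linear([.4857,.390,.30],.15); print(current_grip_width(),current_contact_force()-f0,current_clock(),current_position())
movep(bed(36,-0,0)*0+bed(.036,.06,.25),O(YAW)); print(current_position(),current_clock())
for n in("top","scene"): cv2.imwrite(f"pics/{n}1.png",read_camera(n)[:,:,::-1])
a=cv2.imread("pics/scene1.png")[100:290,240:480];b=cv2.imread("pics/top1.png")[90:280,165:405]
cv2.imwrite("pics/c1.png",cv2.resize(np.vstack([a,b]),None,fx=1.57,fy=1.57) if 0 else cv2.resize(np.hstack([a,b]),None,fx=1.66,fy=1.66,interpolation=cv2.INTER_CUBIC))
E
```

```text
w 0.02971332314128132 6.1167
0.03013596023805646 [ 1.1306 -0.4814 -0.1998] 7.5083 [0.4854 0.3896 0.299 ]
[0.5659 0.1478 0.31  ] 8.5167
```

View pics/c1.png

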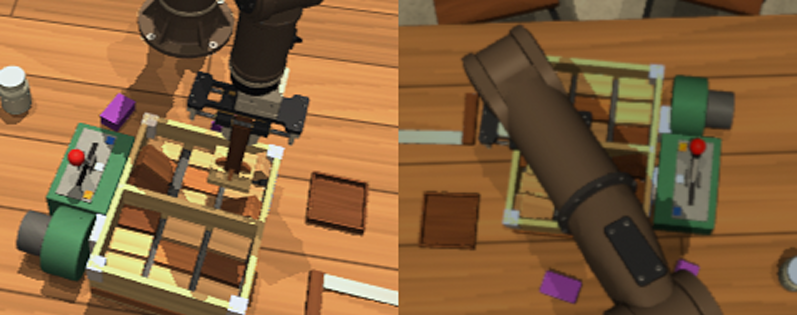

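The tamper is held upright at crop (235,150) and the tray at (338,203) is empty. Next I press.

```bash
cat >> h.py <<'E'
def press(x,y,f=30):
    p=bed(x,y); move_linear([p[0],p[1],.275],.25)
    h=move_linear([p[0],p[1],.192],.06,f_stop=f); q=current_position()
    print((x,y),h,"under z rel floor",round(q[2]-.1077-.06,4),np.round(current_contact_force(),1),np.round(q[:2]-p[:2],4),round(current_clock(),2))
    move_linear([p[0],p[1],.275],.25)
E
python3 - <<'E'
from h import *
press(.036,.089); press(-.036,.089); press(.026,-.089)
# picture
p=bed(-.0,.0); 
for n in("top","scene"): cv2.imwrite(f"pics/{n}2.png",read_camera(n)[:,:,::-1])
a=cv2.imread("pics/scene2.png")[150:270,270:430];cv2.imwrite("pics/c2.png",cv2.resize(a,None,fx=4,fy=4,interpolation=cv2.INTER_CUBIC))
E
```

```text
(0.036, 0.089) True under z rel floor 0.0298 [-1.9 -0.7  6.9] [-0.0001  0.0001] 10.14
(-0.036, 0.089) True under z rel floor 0.0296 [-1.6 -0.   5.4] [-0.0003 -0.0001] 12.24
(0.026, -0.089) True under z rel floor 0.0295 [-1.2 -0.1  6. ] [-0.0002 -0.0001] 14.8
```

View pics/c2.png

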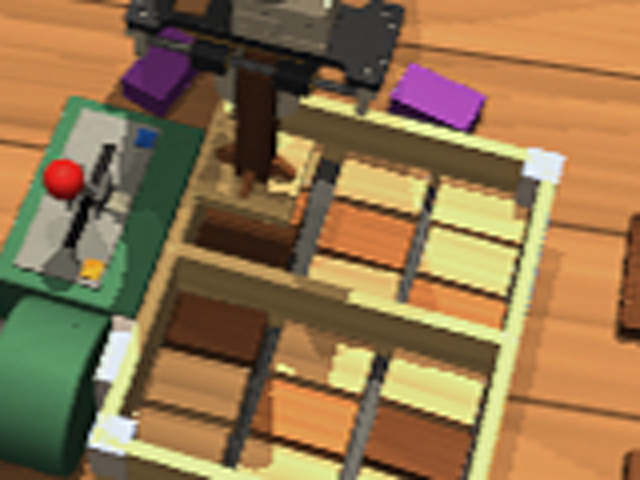

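The leaning pieces at the +y end are now flat, and the press at the -y end reached 29.5 mm. I'll do one safety press across the other -y column, then put the tamper back.

Run:
```python
from h import *
np.set_printoptions(precision=4,suppress=True)
press(-.01,-.089)
a=plane("top",(196.1,222.5),.02);b=plane("scene",(443.6,222.3),.02);print(a,b)
c=np.array([.478,.386]) if max(abs(a[:2]-[.478,.386]))>.012 else (a[:2]+b[:2]+[.476,.384])/3
print(c)
p=bed(0,0);movep([p[0],p[1]+.05,.30],O(YAW)); movep([c[0],c[1],.26],O(-.05))
for n in("top","scene"): cv2.imwrite(f"pics/{n}3.png",read_camera(n)[:,:,::-1])
print(move_linear([c[0],c[1],.109],.08,f_stop=8),current_position())
move_gripper(.07); move_linear([c[0],c[1],.27],.2)
print(current_clock())
movep([.50,-.0,.38],O(YAW))
for n in("top","scene"): cv2.imwrite(f"pics/{n}4.png",read_camera(n)[:,:,::-1])
a=cv2.imread("pics/scene4.png")[150:270,250:480];b=cv2.imread("pics/top4.png")[110:250,165:375]
cv2.imwrite("pics/c4.png",np.vstack([cv2.resize(a,(575,300),interpolation=cv2.INTER_CUBIC),cv2.resize(b,(575,300),interpolation=cv2.INTER_CUBIC)]))
```

```text
(-0.01, -0.089) True under z rel floor 0.0293 [-0.1 -0.8  6.2] [ 0.0003 -0.0001] 16.86
[0.4762 0.3834 0.02  ] [0.4883 0.3929 0.02  ]
[0.4802 0.3868]
True [0.4802 0.3869 0.113 ]
22.4833
```

View pics/c4.png

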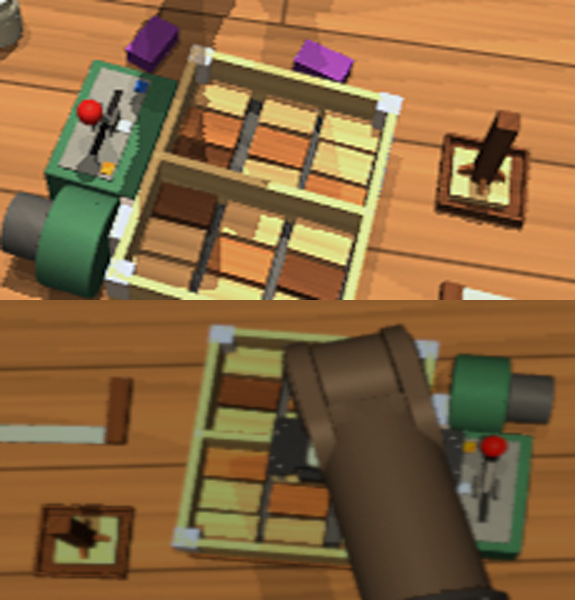

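The tamper stands in its tray at scene crop (490,165), and all nine pieces look flat. Next is the lever: grip the knob along its hinge axis, follow the arc to upright, wait about 2 s, then carry on to the front stop.

```bash
cat >> h.py <<'E'
PIV=bed(.04,-.232); PIV[2]=.105
def knob(a,r=.1): return PIV+EX*r*np.sin(a)+[0,0,r*np.cos(a)-.0188]
E
python3 - <<'E'
from h import *
np.set_printoptions(precision=4,suppress=True)
K=np.array([.5802,-.1512,.1943]);d=K-PIV;a0=np.arctan2(d@EX,d[2]);print(PIV,a0,np.linalg.norm(d),d@EY)
a0=np.clip(a0,.5,.6)
move_gripper(.056)
p=knob(a0);movep([p[0],p[1],.30],O(YAW))
print("hit",move_linear(p,.12,f_stop=10),current_position()-p)
move_gripper(.02,15);print("w",current_grip_width(),current_contact_force())
for a in np.linspace(a0,0,5)[1:]: move_linear(knob(a),.06)
print(current_clock(),current_grip_width(),current_contact_force(),current_position()-knob(0))
for n in("top","scene"): cv2.imwrite(f"pics/{n}5.png",read_camera(n)[:,:,::-1])
sleep(1.0);print(current_clock())
cv2.imwrite("pics/c5.png",cv2.resize(cv2.imread("pics/scene5.png")[140:260,240:360],None,fx=4.5,fy=4.5,interpolation=cv2.INTER_CUBIC))
E
```

```text
[ 0.5312 -0.1443  0.105 ] 0.5059373989924557 0.10209010435122294 -0.00027081856591972746
hit False [0.0006 0.     0.0008]
w 0.0330500493127099 [1.1559 5.7459 1.2963]
28.475 0.03314575023148932 [-2.0468  6.4518  4.5763] [0.0003 0.0015 0.0006]
29.575
```

View pics/c5.png

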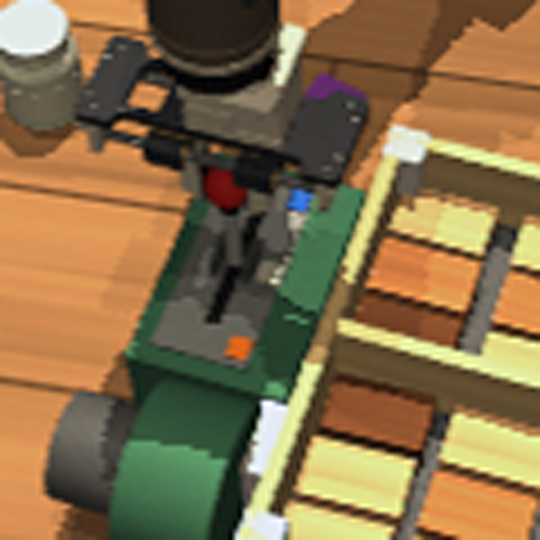

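The knob is held and the lever is near upright: red at crop (225,188), close to the white mark. I'll check the angle from the red pixels. The clock is stopped between calls.

Run:
```python
from h import *
for f in("scene0","scene5","top0","top5"):
    im=cv2.imread(f"pics/{f}.png").astype(int);b,g,r=[im[...,i] for i in range(3)]
    n=f[:-1]; m=(r>70)&(r>2.5*g)&(r>2.5*b); u,v=proj(n,PIV+[0,0,.09]).astype(int)
    w=np.zeros_like(m);w[v-25:v+25,u-25:u+25]=1;ys,xs=np.nonzero(m&w)
    print(f,len(xs),(xs.min(),xs.max(),ys.min(),ys.max(),xs.mean(),ys.mean()) if len(xs) else "")
for n in("scene","top"):
  for a in(.6,.5,.1,0,-.1): print(n,a,proj(n,knob(a)+[0,0,.0188]))
```

```text
scene0 78 (np.int64(281), np.int64(290), np.int64(190), np.int64(199), np.float64(285.52564102564105), np.float64(194.33333333333334))
scene5 51 (np.int64(286), np.int64(294), np.int64(178), np.int64(185), np.float64(289.27450980392155), np.float64(181.7058823529412))
top0 68 (np.int64(341), np.int64(349), np.int64(174), np.int64(182), np.float64(344.86764705882354), np.float64(177.85294117647058))
top5 0 
scene 0.6 [284.48801996 197.21635981]
scene 0.5 [285.30150523 194.2060509 ]
scene 0.1 [289.1276816  182.85856352]
scene 0 [290.16812241 180.36398699]
scene -0.1 [291.21725392 178.06590708]
top 0.6 [344.66171736 176.49694716]
top 0.5 [344.55260757 178.53982532]
top 0.1 [343.80636431 188.70140534]
top 0 [343.55185906 191.5992254 ]
top -0.1 [343.27540403 194.57532257]
```

The bottom edge of the ball puts its centre at row 180.4 and the model for angle 0 gives 180.4, so the lever is upright. I'll finish the dwell and then go to the front stop.

Run:
```python
from h import *
np.set_printoptions(precision=4,suppress=True)
sleep(1.05)
for a in (-.15,-.3,-.45,-.54): move_linear(knob(a),.08)
for a in(-.60,-.66):
    h=move_linear(knob(a),.04,f_stop=15); q=current_position();print(a,h,q-knob(a),current_contact_force())
    if h:break
d=q+[0,0,.0188]-PIV;print("angle",np.arctan2(d@EX,d[2]),current_clock())
move_gripper(.056); move_linear([q[0],q[1],.30],.15); movep([.30,-.35,.35],O(YAW)); sleep(.2)
print(current_clock())
for n in("top","scene"): cv2.imwrite(f"pics/{n}6.png",read_camera(n)[:,:,::-1])
for n in("scene","top"):
    im=cv2.imread(f"pics/{n}6.png").astype(int);b,g,r=[im[...,i] for i in range(3)]
    m=(r>70)&(r>2.5*g)&(r>2.5*b); u,v=proj(n,PIV+[0,0,.09]).astype(int)
    w=np.zeros_like(m);w[v-30:v+30,u-25:u+25]=1;ys,xs=np.nonzero(m&w)
    print(n,len(xs),xs.mean(),ys.mean(),[(a,proj(n,knob(a)+[0,0,.0188])) for a in(-.6,-.5)])
a=cv2.imread("pics/scene6.png")[130:270,230:480];b=cv2.imread("pics/top6.png")[110:270,165:425]
cv2.imwrite("pics/c6.png",np.vstack([cv2.resize(a,(540,300),interpolation=cv2.INTER_CUBIC),cv2.resize(b,(540,300),interpolation=cv2.INTER_CUBIC)]))
```

```text
-0.6 False [0.0001 0.0013 0.0005] [-2.4033  6.342   5.0931]
-0.66 False [0.0013 0.0011 0.0012] [-0.342   4.6364  9.1733]
angle -0.6442415913135913 32.4833
35.425
scene 76 296.38157894736844 170.0 [(-0.6, array([296.1756, 170.2518])), (-0.5, array([295.2592, 171.2737]))]
top 71 342.0422535211268 208.64788732394365 [(-0.6, array([341.6852, 209.382 ])), (-0.5, array([342.0184, 206.5493]))]
```

View pics/c6.png

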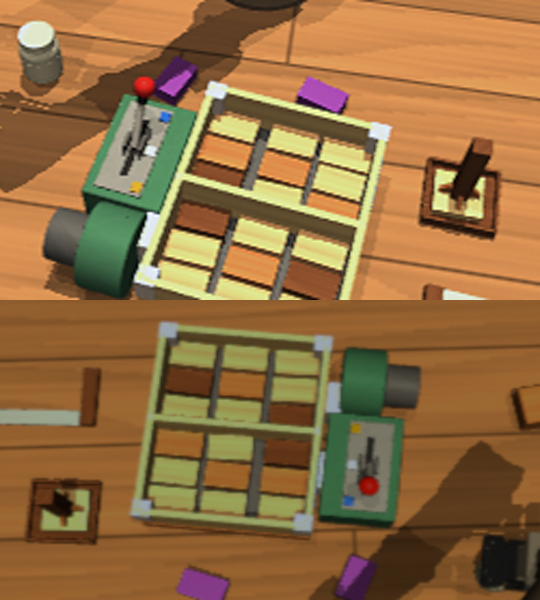

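The beds are all flat, the tamper stands in its tray at scene crop (470,175), and the lever leans to the robot on the blue side. The angle estimates range from -0.575 to -0.61. A cheap check is to nudge the knob against the stop with closed fingers.

Run:
```python
from h import *
np.set_printoptions(precision=4,suppress=True)
move_gripper(0.0)
k=knob(-.6)+[0,0,.0188]; s=k+EX*.05; s[2]=k[2]-.004
movep([s[0],s[1],.30],O(YAW)); print("hit",move_linear(s,.12,f_stop=8))
e=k+EX*.015; e[2]=s[2]
h=move_linear(e,.03,f_stop=9);q=current_position();print("push",h,"gap",(q-k)@EX,current_contact_force(),current_clock())
move_linear(s,.1); move_linear([s[0],s[1],.30],.15); movep([.30,-.35,.35],O(YAW)); sleep(.2)
for n in("scene","top"):
    I=read_camera(n);cv2.imwrite(f"pics/{n}7.png",I[:,:,::-1]);r,g,b=[I[...,i].astype(int) for i in range(3)]
    m=(r>70)&(r>2.5*g)&(r>2.5*b); u,v=proj(n,PIV+[0,0,.09]).astype(int)
    w=np.zeros_like(m);w[v-30:v+30,u-25:u+25]=1;ys,xs=np.nonzero(m&w);print(n,xs.mean(),ys.mean())
print(current_clock())
```

```text
hit False
push True gap 0.029242003825850134 [ 2.752  -0.1329  0.3054] 39.575
scene 296.32 170.0
top 342.0833333333333 208.59722222222223
42.35
```

The lever didn't move under a 9 N push, three times its working force, so it is on the stop. I'm handing the job in.

Run:
```python
from cell import *
close_job(); print(current_clock())
```

```text
the job is handed in; nothing more can be done
the job is handed in; nothing more can be done
```

The job is done and handed in at about 42 s of the 72 s allowed.

- **Offcuts:** I pressed the leaning pieces down with the tamper only. All four presses stopped with its foot 29.3–29.8 mm above the bed floor, against 30 mm for flat pieces. The last pictures show all nine flat in one layer.
- **Tamper:** It is back standing upright in its tray, clear of the gripper.
- **Lever:** I moved the lever from the back-bed side to upright and held it there for just over 2 s. The camera put the upright angle at about 0. I then moved it to the front-bed stop and let go.
- **Stop check:** The two cameras gave slightly different final angles, about -0.61 from the scene view and -0.575 from the top view. To settle it I pushed the knob with closed fingers up to a 9 N limit, and it did not move, so the lever is on its stop.
- **Bystanders:** I did not touch the tub, mallet, square or purple offcuts. I did not measure their positions again afterwards.

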